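Snap the lid onto the thread tub

TASK

Close the open thread tub: put the loose lid on it, lined up with the rim, and press straight down until both end catches have sprung back over the lid's edges and the lid lies flat on the rim all round; then let go. Leave the mug and the pin tin where they are.

Things in the scene. Friction and masses are not known exactly. Their poses are not given: they have to be found in the camera images.
- lid: Loose grey plastic lid lying right way up, 128 (x) x 84 (y) x 42 (z) mm, 40 to 85 g. Origin: centre of its underside; x along its length, z up. From below: a plug 115 x 75 mm, 12 mm deep, its lowest 5 mm bevelled in 4.5 mm all round; the 128 x 84 plate, z = 12 to 16 mm; on it a grip bar, 70 (x) x 14 (y) mm, up to z = 42 mm. It fits the tub either way round.
- lid_grip (a point): The middle of the lid's grip bar, 30 mm above the lid's origin and 12 mm below the bar's top; axes as the lid's. The bar is pinched across its 14 mm thickness (along y).
- tub: Open white plastic tub holding two thread spools (tops 31 mm above the counter), stuck to the counter, 124 (x) x 84 (y) x 50 (z) mm, mouth 118 x 78 mm (plug has 1.5 mm to spare each side). Origin: centre of its underside; x along its length, z up. A sprung catch stands at each short end. Snapped on, the lid's origin is 38 mm above the tub's, x axes parallel.
- tub_mouth (a point): Centre of the open tub's rim plane, 50 mm above its origin; axes as the tub's. The lid bar's middle (lid_grip) is 18 mm above it when snapped on.
- catch_a (a joint): Lean (rad) of the grey catch at the tub's +x end, 30 mm wide, top 68 mm above the counter: 0 = home, upright; about 0.1 as the lid passes. Its hook slopes inward from x = 66 mm (68 mm high) to 60 mm (56 mm high), flat underside 55 mm high. Pressed straight down with about 8 to 15 N in all, the lid's ends force both hooks about 4 mm outward; they then spring back over the plate.
- catch_b (a joint): The same for the catch at the tub's -x end.
- closed_tub: A second tub of the same set and size, fixed, already closed with the same kind of lid (80 mm high to the top of its bar): leave it. Origin: centre of its underside, x along its length.
- mug: Loose black and white mug, 82 x 114 x 97 mm, a bystander. Origin: centre of its underside.
- pin_tin: Loose round red pin tin, 66 mm across, 22 mm high, a bystander. Origin: centre of its underside.

How it is judged (in metres and radians):
At the end, for the whole second after the job is handed in: The lid lies level (within 0.025 rad) and flat on the open tub's rim (within 2.5 mm), centred within 5 mm and lined up within 0.08 rad either way round, both catches have sprung home (below 0.03 rad), and it is at rest (z of lid in the frame of tub between 0.035 and 0.0405 m and horizontal distance between lid and tub below 0.005 m and angle between the x axis of lid and the x axis of tub, either way round below 0.08 rad and angle between lid's own z axis and vertical below 0.025 rad and value of joint each of catch_a, catch_b below 0.03 rad and linear speed of lid below 0.02 m/s); the robot touches nothing.
It fails at once if the mug is shifted by more than 30 mm (distance of mug from where it was at the start of the episode above 0.03 m).
It fails at once if the pin tin is shifted by more than 30 mm (distance of pin_tin from where it was at the start of the episode above 0.03 m).
It also fails if it takes over 35 s, if anything falls off the work surface, if the arm or the gripper's body presses on something with over 40 N, if the wrist force passes 120 N, or if a joint passes its speed limit or range.

ROBOT

A 6-joint arm with a two-finger parallel gripper is mounted at the origin on the work surface; the furniture and walls round the work are solid. World frame = base frame: x ahead of the robot, y to its left, z up, the work surface at z = 0. Lengths are in m, angles in degrees, forces in N, time in s.
With the tool pointing down it reaches from about 0.375 to 0.75 m from the base axis. Payload 9 kg.
Tool frame: the origin (TCP) lies where the fingers leave the gripper's body, on its centre line; the fingertips stand 73 mm ahead of it and the grasp point (between the pads) lies 54 mm ahead of it (robot.tip_reach is the distance from the TCP to the fingertips, in m); z points along the fingers, y is the direction in which the jaws open and shut (so a half turn about z gives the same grasp; the last joint's range is limited). The gripper opens to 85 mm and grips with 20 to 120 N. Pads are 22 mm wide; open, the fingers measure 114 mm over their backs; the gripper's body (76 mm by 85 mm) begins 54 mm behind the grasp point. The pads swing forward as they close: fully open they stand 13 mm farther back than shut.
Start: joints at [-77.905, 5.964, 5.575, 89.605, 0, 77.527], TCP at [0.249, -0.546, 0.304] pointing down, gripper open.
Joint ranges: [-171.21, 171.21], [-48.23, 106.86], [-62.78, 66.21], [-105.2, 120.99], [-86.42, 89.51], [-180, 180]. Speed limits (degrees/s): [127.2, 127.2, 147.25, 180, 180, 180].

INTERFACE

Orientations are given as [roll, pitch, yaw] about the fixed x, y, z axes, in that order (R = Rz(yaw) Ry(pitch) Rx(roll)).
In Python, from plant import robot gives the robot as it stands. Calls block until the motion is done:
- robot.move_pose(position, orientation): joint-space move of the TCP to a pose.
- robot.line_to(position, vel=0.15, rotation=None, guard=None): straight line of the TCP; rotation=None keeps the orientation; vel is the mean speed in m/s. With guard (N) it stops when the force on the tool has changed by that much, and returns True; else False.
- robot.goto_joints(angles): joint-space move.
- robot.set_gripper(opening): finger opening in m; the grip force is fixed at half the most; returns when the fingers have stopped.
- robot.pause(seconds).
- robot.ik(position, orientation): joint angles nearest the present ones, or None.
- robot.observe(): the state.
- robot.grab_frame(name): name is "scene" or "side" or "wrist"; returns the picture (384x512x3 uint8, blue, green, red); there is no depth.
- robot.get_calibration(name): a dict with "vertical_fov" (degrees; the focal length in pixels is half the picture's height over the tangent of half this angle, whatever the lens; pixels are square), "cx", "cy" (the principal point, pixels), "rvec" (rotation vector, rad) and "tvec" (3), from world to camera coordinates, as OpenCV has them. Camera axes: x right, y down, z forward; pixel columns grow to the right and rows downward; lengths in m; the calibration is good to about 2 mm. The wrist camera is an equidistant fisheye: a pixel r from the principal point sees the ray r / f radians off the axis. A picture is of the moment at which its call begins: read the wrist's pose just before it. get_calibration takes no time and is no camera call; for the wrist camera it gives the pose at the moment of the call.
A pose or a line that the arm cannot do raises robot.IKError and nothing moves.
- robot.job_done(): hands the job in, once; it reports no verdict.
The state is a dict: "time": time; "q": joint angles; "qvel": joint speeds; "joint_torque": joint torques, N m; "tool_pos": TCP position; "tcp_rot": TCP orientation; "ft_force": force on the tool from outside, world axes, zero at the start; "torque": the same for the moment, N m; "gripper_width": finger opening in m.
Only numpy, scipy, OpenCV 4.12 (cv2) and the standard library are available. Lean on these libraries where they do the work, as an engineer would, in place of code of your own. Each camera call takes 0.05 s, during which the arm holds its last target. There are 200 camera calls.

## Working session

There is one attempt and no reset: what is moved stays moved. The work goes in short steps, each a Python script; the robot and the scene stay as the last script left them, time stands still between calls to the robot, and variables do not carry over. Pictures are saved under pics/ and viewed, about 8 in all and at most 12, crops included, and the job is handed in when it is done.

```bash
ls; mkdir -p pics
python3 - <<'E'
from plant import robot
import cv2,numpy as np
a=robot.grab_frame("scene");b=robot.grab_frame("side")
cv2.imwrite("pics/scene0.png",a);cv2.imwrite("pics/side0.png",b)
w=robot.get_calibration("wrist");cv2.imwrite("pics/wrist0.png",robot.grab_frame("wrist"))
for n in("scene","side","wrist"):print(n,robot.get_calibration(n))
print(robot.observe())
E
```

```text
pics
scene {'vertical_fov': 43.44916690161451, 'cx': 255.95994279074912, 'cy': 195.1586790913764, 'rvec': array([ 0.35898124, -2.61868738,  1.40884099]), 'tvec': array([0.52738882, 0.13901209, 1.06018559])}
side {'vertical_fov': 48.682274644020815, 'cx': 250.87652910560718, 'cy': 190.3072923741352, 'rvec': array([ 0.58283679, -2.51944969,  1.38843641]), 'tvec': array([0.53042497, 0.16477877, 0.95559659])}
wrist {'vertical_fov': 65.70646984690485, 'cx': 256.8665234482705, 'cy': 190.9586341428065, 'rvec': array([-2.40495007,  1.54649224,  0.25254822]), 'tvec': array([-0.59942282, -0.04132564,  0.38044996])}
{'time': 0.15, 'q': array([-7.79052001e+01,  5.99071721e+00,  5.53969977e+00,  8.96033319e+01,
       -9.04552119e-04,  7.75256452e+01]), 'qvel': array([-0.00878962, -0.0718014 ,  0.02572593,  0.02938834, -0.03751178,
        0.08556058]), 'joint_torque': array([ 1.78684069e-03, -5.57360172e+01,  5.04004347e+01,  1.26228624e-02,
       -3.59350688e-04,  1.67318353e-05]), 'tool_pos': array([ 0.24943541, -0.54551733,  0.30332445]), 'tcp_rot': array([-1.79946738e+02, -1.08563977e-02,  2.45691502e+01]), 'ft_force': array([-0.01170304, -0.08000509, -1.3998995 ]), 'torque': array([ 0.02557523, -0.02123548, -0.02609363]), 'gripper_width': 0.08530113115516169}
```

Run:
```python
import cv2,numpy as np
a,b=[cv2.imread(f"pics/{n}0.png") for n in("scene","side")]
cv2.imwrite("pics/s2.png",cv2.resize(a,(800,600),interpolation=cv2.INTER_CUBIC))
cv2.imwrite("pics/d2.png",cv2.resize(b,(800,600),interpolation=cv2.INTER_CUBIC))
```

```text
(no output)
```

View pics/s2.png

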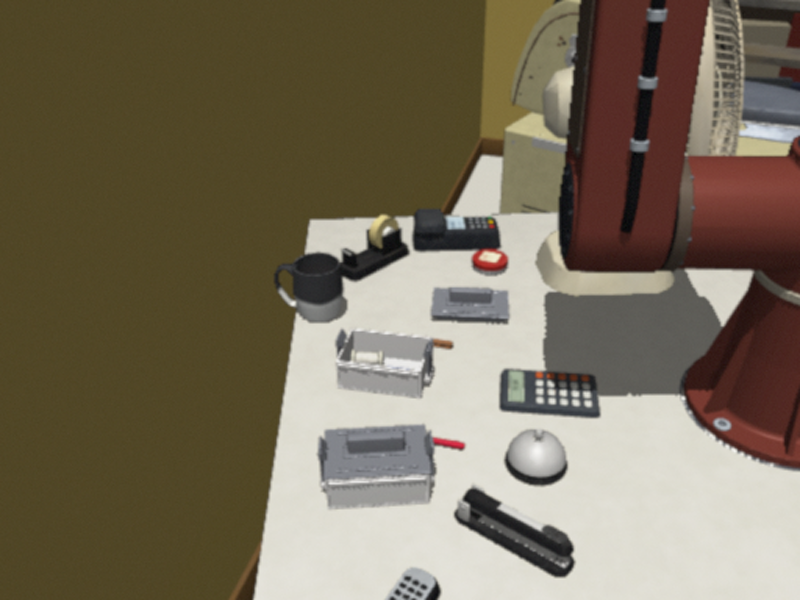

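View pics/d2.png

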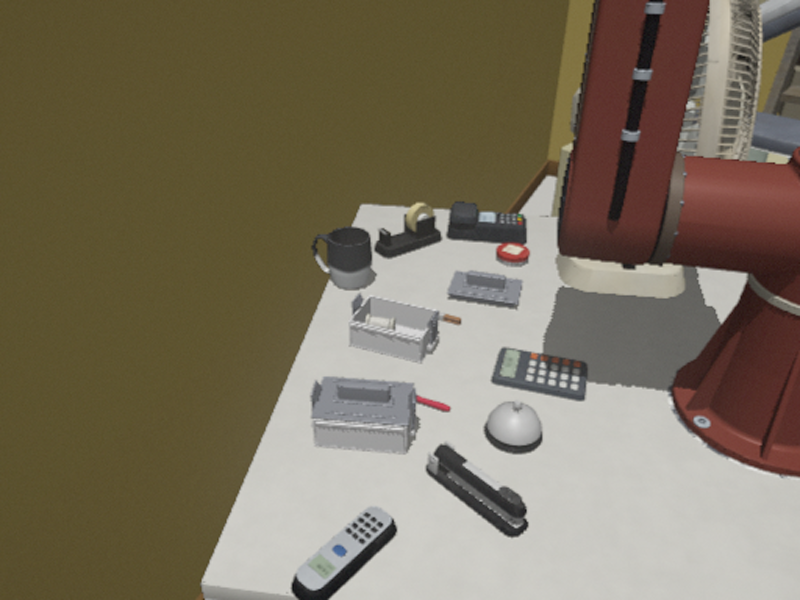

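The scene view shows the lid at about (470,304) of 800 px and the open tub's mouth at about (385,352). The closed tub is below them at (377,450), the mug at (315,290) and the tin at (490,260). The side view shows the lid at (485,289) and the open mouth at (395,318). Next I'll triangulate these roughly and move the wrist camera above them.

```bash
cat > h.py <<'E'
import numpy as np,cv2
from scipy.optimize import least_squares
def ray(cal,uv,fish=False):
    f=192/np.tan(np.radians(cal["vertical_fov"]/2));R=cv2.Rodrigues(np.array(cal["rvec"]))[0]
    d=np.array([uv[0]-cal["cx"],uv[1]-cal["cy"]]);
    if fish:
        r=np.hypot(*d);t=r/f;v=np.r_[d/max(r,1e-9)*np.sin(t),np.cos(t)]
    else: v=np.r_[d/f,1.]
    return -R.T@cal["tvec"],R.T@(v/np.linalg.norm(v))
def tri(rays):
    A=sum(np.eye(3)-np.outer(d,d) for _,d in rays);b=sum((np.eye(3)-np.outer(d,d))@c for c,d in rays)
    X=np.linalg.solve(A,b);return X,[np.linalg.norm((np.eye(3)-np.outer(d,d))@(X-c)) for c,d in rays]
def plane(r,z): return r[0]+r[1]*(z-r[0][2])/r[1][2]
def proj(cal,X,fish=True):
    f=192/np.tan(np.radians(cal["vertical_fov"]/2));R=cv2.Rodrigues(np.array(cal["rvec"]))[0]
    p=np.atleast_2d(X)@R.T+cal["tvec"]
    if not fish: return p[:,:2]/p[:,2:]*f+[cal["cx"],cal["cy"]]
    r=np.hypot(p[:,0],p[:,1]);t=np.arctan2(r,p[:,2]);return p[:,:2]/r[:,None]*(t*f)[:,None]+[cal["cx"],cal["cy"]]
E
python3 - <<'E'
from plant import robot
from h import *
S,D=robot.get_calibration("scene"),robot.get_calibration("side");k=512/800
for n,s,d in [("lid plate",(470,306),(485,289)),("bar top",(470,291),(486,276)),("mouth",(385,352),(395,319)),("closed bar top",(376,434),(365,385)),("mug top",(318,263),(350,237)),("tin",(490,258),(513,251))]:
    X,e=tri([ray(S,np.array(s)*k),ray(D,np.array(d)*k)]);print(n,X.round(3),np.round(e,3))
for n,p in [("lid L",((433,290),(432,318))),("lid R",((508,291),(507,320)))]:
    print(n,[plane(ray(S,np.array(q)*k),.016).round(3) for q in p])
for n,p in [("tub L",((343,333),(338,365))),("tub R",((432,343),(428,368)))]:
    print(n,[plane(ray(S,np.array(q)*k),.05).round(3) for q in p])
R,_=cv2.Rodrigues(robot.get_calibration("wrist")["rvec"]);w=robot.get_calibration("wrist")
print("wrist cam pos",-R.T@w["tvec"],"axis",R[2])
E
```

```text
lid plate [ 0.462 -0.127  0.008] [0.002 0.002]
bar top [ 0.465 -0.138  0.03 ] [0.001 0.001]
mouth [0.552 0.066 0.033] [0.001 0.001]
closed bar top [0.501 0.269 0.064] [0.001 0.001]
mug top [ 0.706 -0.064  0.089] [0. 0.]
tin [ 0.458 -0.29   0.01 ] [0.001 0.001]
lid L [array([ 0.531, -0.145,  0.016]), array([ 0.512, -0.062,  0.016])]
lid R [array([ 0.406, -0.174,  0.016]), array([ 0.394, -0.087,  0.016])]
tub L [array([0.62, 0.06, 0.05]), array([0.601, 0.135, 0.05 ])]
tub R [array([0.485, 0.05 , 0.05 ]), array([0.476, 0.109, 0.05 ])]
wrist cam pos [ 0.32299694 -0.51168956  0.37363681] axis [-0.28906496 -0.13136757 -0.94825314]
```

View pics/wrist0.png

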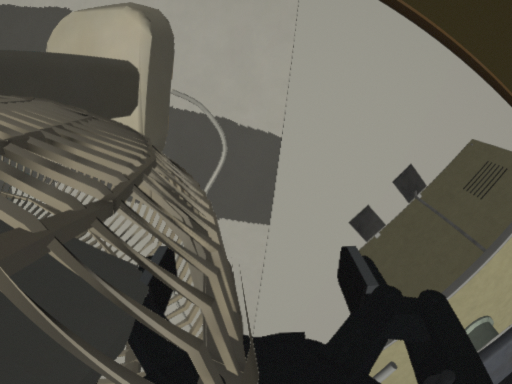

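The wrist view shows a desk fan at left (its base near (110,40)), so it stands between the gripper and the work. I'll locate it before moving.

Run:
```python
from plant import robot
from h import *
S,D,W=[robot.get_calibration(n) for n in("scene","side","wrist")];k=512/800
P=lambda c,q,z=0:plane(ray(c,np.array(q)*k),z).round(3)
print("base scene",[P(S,q) for q in((540,265),(605,290),(672,285))])
print("base side",[P(D,q) for q in((560,265),(600,288),(682,290))])
print("grille right edge, tri",tri([ray(S,np.array((740,60))*k),ray(D,np.array((755,80))*k)]))
for q in((160,25),(150,155),(205,205),(240,340),(110,110),(60,340)):
    c,d=ray(W,q,True);print(q,[(c+d*(z-c[2])/d[2]).round(2).tolist() for z in(0.,.1,.2,.3)])
print(proj(S,np.array([robot.observe()["tool_pos"]]),False)/k)
```

```text
base scene [array([ 0.367, -0.304,  0.   ]), array([ 0.247, -0.246,  0.   ]), array([ 0.134, -0.292,  0.   ])]
base side [array([ 0.362, -0.296,  0.   ]), array([ 0.274, -0.243,  0.   ]), array([ 0.135, -0.305,  0.   ])]
grille right edge, tri (array([ 0.12098657, -0.20463951,  0.41161305]), [np.float64(0.003756770258450711), np.float64(0.003756770258450735)])
(160, 25) [[0.36, -0.36, 0.0], [0.35, -0.4, 0.1], [0.34, -0.44, 0.2], [0.33, -0.48, 0.3]]
(150, 155) [[0.2, -0.41, 0.0], [0.23, -0.44, 0.1], [0.26, -0.47, 0.2], [0.3, -0.49, 0.3]]
(205, 205) [[0.16, -0.51, 0.0], [0.2, -0.51, 0.1], [0.25, -0.51, 0.2], [0.29, -0.51, 0.3]]
(240, 340) [[-0.06, -0.65, -0.0], [0.04, -0.61, 0.1], [0.15, -0.58, 0.2], [0.25, -0.54, 0.3]]
(110, 110) [[0.23, -0.34, 0.0], [0.26, -0.38, 0.1], [0.28, -0.43, 0.2], [0.3, -0.48, 0.3]]
(60, 340) [[-0.3, -0.31, 0.0], [-0.13, -0.36, 0.1], [0.04, -0.42, 0.2], [0.2, -0.47, 0.3]]
[[635.12370311  67.08180072]]
```

Run:
```python
from plant import robot
from h import *
o=robot.observe();p=o["tool_pos"];print(o["q"].round(0))
for z in(.45,.55,.6,.65,.7,.8):
    for s in (1,1.15,1.25):
        q=robot.ik([p[0]*s,p[1]*s,z],[180,0,24.57]);print(z,s,None if q is None else np.round(q,0))
try: print(robot.line_to([p[0],p[1],.55],vel=.25,guard=15))
except robot.IKError as e: print(e)
print(robot.observe()["tool_pos"],robot.observe()["time"])
import pickle;c=robot.get_calibration("wrist");pickle.dump(c,open("w1.pkl","wb"));
cv2.imwrite("pics/w1.png",robot.grab_frame("wrist"))
a=robot.grab_frame("scene");cv2.imwrite("pics/s1.png",a);cv2.imwrite("pics/both1.png",cv2.resize(np.hstack([cv2.imread("pics/w1.png"),a]),(800,300)))
```

```text
[-78.   6.   6.  90.  -0.  78.]
0.45 1 [-78.  12.  27. 106.   0.  78.]
0.45 1.15 [-76.  32.  53. 111.   0.  79.]
0.45 1.25 None
0.55 1 [-78.  23.  52. 120.   0.  78.]
0.55 1.15 None
0.55 1.25 None
0.6 1 None
0.6 1.15 None
0.6 1.25 None
0.65 1 None
0.65 1.15 None
0.65 1.25 None
0.7 1 None
0.7 1.15 None
0.7 1.25 None
0.8 1 None
0.8 1.15 None
0.8 1.25 None
False
[ 0.24944269 -0.54551078  0.54964004] 1.6667
```

View pics/both1.png

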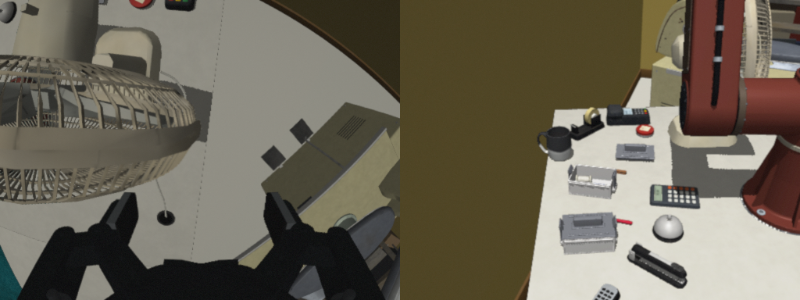

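The wrist view from z = 0.55 shows the whole fan to the left. The grille's rim tip is at about (256,160) in full pixels and its motor at about (70,40), with tin, phone and shadow above. I'll bound the fan's size next.

Run:
```python
from plant import robot
from h import *
import pickle;W=pickle.load(open("w1.pkl","rb"));S=robot.get_calibration("scene")
for n,q in(("rim tip",(256,160)),("motor mid",(70,40)),("rim top mid",(70,190)),("rim left",(0,195)),("motor R edge",(122,70))):
    c,d=ray(W,q,True);print(n,[(c+d*(z-c[2])/d[2]).round(2).tolist() for z in(.2,.3,.4,.5)])
print(c)
# scene silhouettes: rays through grille left/top at y=-0.3
for q in((548,100),(740,60),(720,5)):
    c,d=ray(S,np.array(q)*.64);print(q,[(c+d*(y-c[1])/d[1]).round(2).tolist() for y in(-.2,-.3,-.4)])
for z in (.3,.35,.4,.45):
  for a in (-40,-20,0):
    r=.62;q=robot.ik([r*np.cos(np.radians(a)),r*np.sin(np.radians(a)),z],[180,0,24.57+65.5+a]);print(z,a,None if q is None else np.round(q,0))
```

```text
rim tip [[0.24, -0.55, 0.2], [0.26, -0.54, 0.3], [0.28, -0.53, 0.4], [0.3, -0.52, 0.5]]
motor mid [[0.3, -0.2, 0.2], [0.31, -0.27, 0.3], [0.31, -0.35, 0.4], [0.32, -0.42, 0.5]]
rim top mid [[0.06, -0.28, 0.2], [0.13, -0.33, 0.3], [0.19, -0.39, 0.4], [0.25, -0.44, 0.5]]
rim left [[-0.03, -0.1, 0.2], [0.05, -0.2, 0.3], [0.14, -0.3, 0.4], [0.22, -0.39, 0.5]]
motor R edge [[0.28, -0.31, 0.2], [0.29, -0.36, 0.3], [0.3, -0.41, 0.4], [0.31, -0.45, 0.5]]
[ 0.32299681 -0.51165144  0.61995963]
(548, 100) [[0.37, -0.2, 0.34], [0.38, -0.3, 0.31], [0.39, -0.4, 0.28]]
(740, 60) [[0.12, -0.2, 0.42], [0.11, -0.3, 0.39], [0.09, -0.4, 0.36]]
(720, 5) [[0.16, -0.2, 0.49], [0.15, -0.3, 0.47], [0.14, -0.4, 0.45]]
0.3 -40 [-52.   9.   9.  89.   0.  78.]
0.3 -20 [-32.   9.   9.  89.   0.  78.]
0.3 0 [-12.   9.   9.  89.   0.  78.]
0.35 -40 [-52.  11.  15.  95.   0.  78.]
0.35 -20 [-32.  11.  15.  95.   0.  78.]
0.35 0 [-12.  11.  15.  95.   0.  78.]
0.4 -40 [-52.  13.  23. 100.   0.  78.]
0.4 -20 [-32.  13.  23. 100.   0.  78.]
0.4 0 [-12.  13.  23. 100.   0.  78.]
0.45 -40 [-52.  16.  32. 106.   0.  78.]
0.45 -20 [-32.  16.  32. 106.   0.  78.]
0.45 0 [-12.  16.  32. 106.   0.  78.]
```

Run:
```python
from plant import robot
from h import *
import pickle
q=np.array(robot.observe()["q"]);q[0]+=62;q[5]=-q[0]*-1+168 if False else q[0]+168
print(q.round(1));robot.goto_joints(q.tolist());print(robot.observe()["tool_pos"],robot.observe()["tcp_rot"])
for i,p in enumerate([(0.46,-.04,.40),(0.47,.02,.32)]):
    robot.move_pose(p,[180,0,12])
    robot.pause(.1);W=robot.get_calibration("wrist");im=robot.grab_frame("wrist")
    pickle.dump(W,open(f"v{i}.pkl","wb"));cv2.imwrite(f"pics/v{i}.png",im)
    cv2.imwrite(f"pics/v{i}b.png",cv2.resize(im,(800,600),interpolation=cv2.INTER_CUBIC))
o=robot.observe();print(o["tool_pos"],o["time"],o["q"].round(1))
```

```text
[-15.9  22.6  52.2 119.6   0.  152.1]
[ 0.59868478 -0.0366615   0.54939146] [-1.79981541e+02  5.09550749e-02  1.19425582e+01]
[0.47064835 0.01926067 0.3216213 ] 5.875 [-13.6 -16.5 -13.8  92.6  -0.  154.4]
```

View pics/v0b.png

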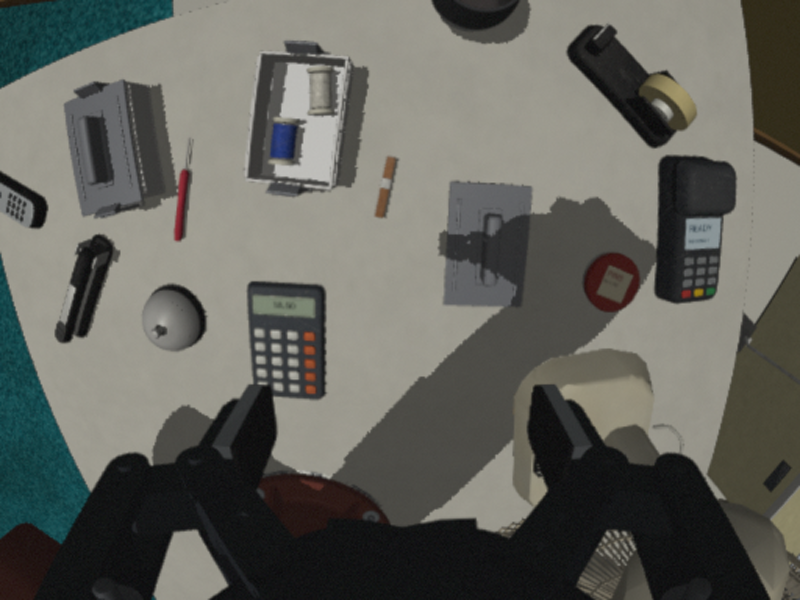

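View pics/v1b.png

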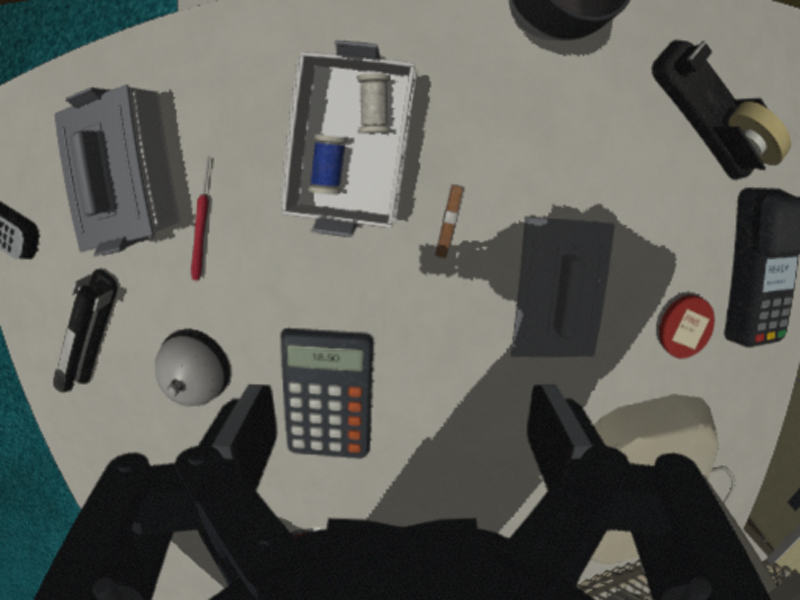

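Both views show the lid and the open tub clearly (800-px coordinates). The lid's plate corners are (449,181), (533,185), (522,306), (444,304) in v0 and (525,217), (615,222), (594,357), (512,355) in v1. The tub's rim corners are (259,51), (352,57), (335,189), (246,180) in v0 and (301,53), (417,65), (395,227), (283,213) in v1. I'll fit poses from these.

```bash
cat > fit.py <<'E'
from h import *
import pickle
k=512/800
def fit(obs,L,Wd,x0,fixz=None):
    def pts(p):
        c,s=np.cos(p[3]),np.sin(p[3]);B=np.array([[1,1],[1,-1],[-1,-1],[-1,1]])*[L/2,Wd/2]
        return np.c_[B@np.array([[c,s],[-s,c]])+p[:2],np.full(4,p[2] if fixz is None else fixz)]
    f=lambda p:np.concatenate([(proj(W,pts(p))-np.array(o)*k).ravel() for W,o in obs])
    r=least_squares(f,x0,loss="soft_l1");return r.x,f(r.x)
E
python3 - <<'E'
from fit import *
V=[pickle.load(open(f"v{i}.pkl","rb")) for i in(0,1)]
lid=[[(449,181),(533,185),(522,306),(444,304)],[(525,217),(615,222),(594,357),(512,355)]]
tub=[[(259,51),(352,57),(335,189),(246,180)],[(301,53),(417,65),(395,227),(283,213)]]
for n,o,L,w,z in(("lid",lid,.128,.084,.016),("tub",tub,.124,.084,.05)):
    for fz in(None,z):
        x,r=fit(list(zip(V,o)),L,w,[.5,0,z,.15],fz);print(n,fz,x.round(4),np.degrees(x[3]).round(2),r.round(1))
E
```

```text
lid None [ 0.4639 -0.1297  0.0149  0.1861] 10.67 [ 0.4 -0.1 -0.4  0.3 -0.1  0.1 -0.1  0.4  0.2 -0.5 -0.2  0.1  0.4 -1.
 -0.4  0.6]
lid 0.016 [ 0.4641 -0.1294  0.0329  0.1863] 10.68 [ 0.3 -0.2 -0.4  0.2 -0.1  0.2 -0.2  0.5  0.2 -0.6 -0.   0.1  0.5 -0.9
 -0.4  0.8]
tub None [0.5499 0.0758 0.0471 0.0737] 4.22 [ 1.3 -0.  -1.  -0.4 -1.   0.3  0.3  0.6  1.1 -0.4 -0.4 -1.  -0.8  0.1
  0.9  0.8]
tub 0.05 [0.5499 0.0754 0.0576 0.0761] 4.36 [ 0.8 -0.3 -1.  -0.8 -0.9  0.5  0.   0.8  0.8 -0.8 -0.1 -1.5 -0.4  0.6
  0.7  1.3]
```

Run:
```python
from plant import robot
from h import *
import pickle
print(robot.tip_reach)
lx,ly,yw=.4641,-.1296,10.67
robot.move_pose([lx,ly,.17],[180,0,yw]);robot.set_gripper(.05)
print(robot.line_to([lx,ly,.093],vel=.08,guard=8))
o=robot.observe();print(o["tool_pos"],o["ft_force"].round(1),o["time"])
robot.set_gripper(0.0);o=robot.observe();print("w",o["gripper_width"],o["ft_force"].round(1))
robot.line_to([lx,ly,.22],vel=.15);o=robot.observe();print("w",o["gripper_width"],o["ft_force"].round(2))
robot.move_pose([.5499,.0757,.22],[180,0,4.25])
robot.pause(.2);W=robot.get_calibration("wrist");im=robot.grab_frame("wrist")
pickle.dump(W,open("v2.pkl","wb"));cv2.imwrite("pics/v2b.png",cv2.resize(im,(800,600),interpolation=cv2.INTER_CUBIC))
o=robot.observe();print(o["tool_pos"],o["tcp_rot"],o["time"],o["gripper_width"])
```

```text
0.0726
False
[ 0.46445039 -0.12982041  0.09359871] [-0.3  0.1 -0. ] 8.2917
w 0.012930113862897186 [-0.5  0.3  3.8]
w 0.01241723192301216 [-0.43 -0.2  -0.48]
[0.54987744 0.07450823 0.22011655] [ 1.79991864e+02 -1.02041988e-02  4.15139093e+00] 10.85 0.012773953894555141
```

View pics/v2b.png

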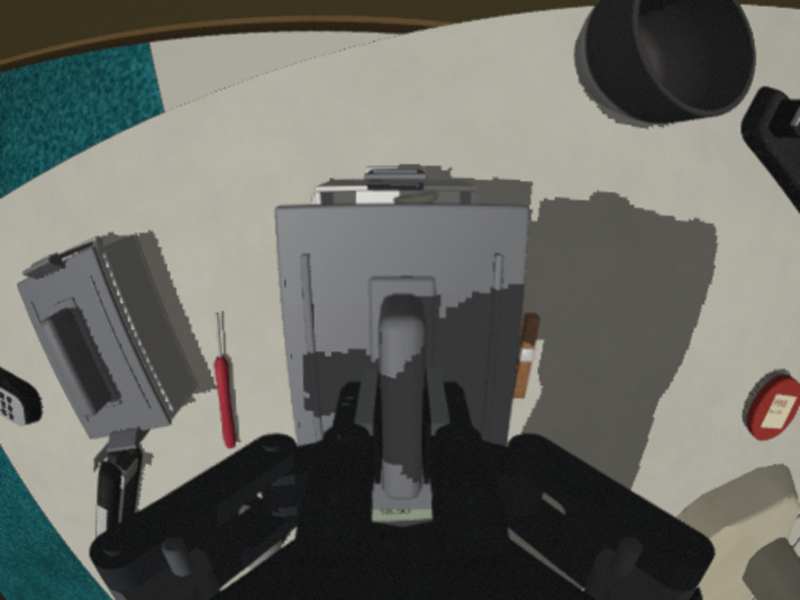

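The lid is held level. Its far plate corners are at (276,207) and (529,206), and the tub's far catch shows behind at about (395,172), spanning about 366–425. I'll compare these with the predictions.

Run:
```python
from fit import *
W=pickle.load(open("v2.pkl","rb"))
def w(p,yaw,B): 
    c,s=np.cos(yaw),np.sin(yaw);B=np.array(B);return np.c_[B[:,:2]@np.array([[c,s],[-s,c]])+p[:2],B[:,2]+p[2]]
# lid in hand: fit dx,dy,yaw with plate top z = .22-.0936+.016
tcp=np.array([.5499,.0745,.22]);y0=np.radians(4.15);z0=.22-.0936
obs=np.array([(276,207),(529,206)])*k
f=lambda p:(proj(W,w([tcp[0]+p[0],tcp[1]+p[1],z0],y0+p[2],[(.064,.042,.016),(.064,-.042,.016)]))-obs).ravel()
r=least_squares(f,[0,0,0]);print("lid offset world",r.x, np.degrees(r.x[2]),f(r.x).round(2))
T=[.5499,.0757,0];ty=np.radians(4.25)
print("tub rim pred",(proj(W,w(T,ty,[(.062,.042,.05),(.062,-.042,.05)]))/k).round(0))
print("catch top pred",(proj(W,w(T,ty,[(.066,.015,.068),(.066,-.015,.068),(.060,.015,.056),(.060,-.015,.056)]))/k).round(0))
```

```text
lid offset world [-0.00095097 -0.00096961  0.00316736] 0.18147617657953227 [-1.24  0.07  1.25  0.06]
tub rim pred [[317. 186.]
 [479. 185.]]
catch top pred [[366. 179.]
 [429. 179.]
 [368. 190.]
 [428. 189.]]
```

Run:
```python
import cv2
a=cv2.imread("pics/v2b.png")[150:230,260:560]
cv2.imwrite("pics/c2.png",cv2.resize(a,(780,208),interpolation=cv2.INTER_CUBIC))
```

```text
(no output)
```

View pics/c2.png

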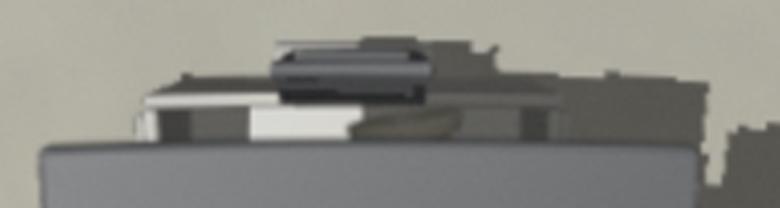

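Run:
```python
from plant import robot
import numpy as np
T=np.array([.5508,.0774]);c=T.copy()
robot.move_pose([*c,.18],[180,0,4.3]);robot.pause(.2)
o=robot.observe();e=T-o["tool_pos"][:2];print(o["tool_pos"],o["tcp_rot"],e);c=c+e
robot.line_to([*c,.17],vel=.05,rotation=[180,0,4.3]);robot.pause(.2);o=robot.observe();print(o["tool_pos"],o["tcp_rot"],o["ft_force"].round(1))
for z,g in((.150,6),(.146,8),(.142,10),(.138,25),(.135,30)):
    h=robot.line_to([*c,z],vel=.03,guard=g);o=robot.observe()
    print(z,h,o["tool_pos"].round(4),o["ft_force"].round(1),o["torque"].round(2),o["gripper_width"].round(4),round(o["time"],2))
    if h:break
```

```text
[0.55146949 0.07718908 0.18172472] [ 1.79979662e+02 -1.13447958e-01  4.29158684e+00] [-0.00066949  0.00021092]
[0.55020359 0.07762389 0.17014808] [ 1.79998186e+02 -1.15215095e-02  4.30081205e+00] [-0.4 -0.1 -0.7]Traceback (most recent call last):
  File "<stdin>", line 9, in <module>
AttributeError: 'float' object has no attribute 'round'
```

Run:
```python
from plant import robot
import numpy as np
c=(.5506,.0776)
for z,g in((.150,6),(.146,8),(.142,10),(.138,25),(.135,30),(.1325,35)):
    h=robot.line_to([*c,z],vel=.03,guard=g);o=robot.observe()
    print(z,h,o["tool_pos"].round(4),o["ft_force"].round(1),o["torque"].round(2),round(float(o["gripper_width"]),4),round(o["time"],2))
    if h:break
```

```text
0.15 False [0.5508 0.0776 0.1502] [-0.1  0.4  0.3] [ 0.03 -0.    0.  ] 0.0129 12.95
0.146 False [0.5504 0.0776 0.1456] [ 0.2  0.5 -0.7] [-0.01  0.01 -0.01] 0.0126 13.23
0.142 False [0.5506 0.0776 0.142 ] [-0.2  0.1  2.3] [-0.02  0.19 -0.04] 0.0131 13.52
0.138 False [0.5509 0.0775 0.1387] [-2.5 -0.7  6.3] [-0.09  0.43 -0.03] 0.0125 13.8
0.135 False [0.5505 0.0776 0.1348] [-0.6  0.2 -0.1] [-0.03  0.31 -0.03] 0.0129 14.05
0.1325 False [0.5504 0.0776 0.132 ] [-0.4 -0.4 -1.3] [-0.04  0.4  -0.02] 0.0126 14.3
```

The plug is in and the force has dropped after the catches. I'll press on until the lid firmly meets the rim.

Run:
```python
from plant import robot
import numpy as np
c=(.5506,.0776)
for z in(.131,.130,.129,.128,.127,.126):
    h=robot.line_to([*c,z],vel=.02,guard=22);o=robot.observe()
    print(z,h,o["tool_pos"].round(4),o["ft_force"].round(1),o["torque"].round(2),round(float(o["gripper_width"]),4),round(o["time"],2))
    if h or o["ft_force"][2]>20:break
```

```text
0.131 False [0.5506 0.0776 0.1316] [-3.6  1.5  6. ] [ 0.01  1.32 -0.03] 0.0125 14.55
0.13 False [0.5507 0.0777 0.1315] [-6.9  0.4 14.4] [ 0.01  2.1  -0.04] 0.0129 14.8
0.129 False [0.5508 0.0777 0.1314] [-11.3  -0.1  21.2] [ 0.02  2.68 -0.02] 0.0128 15.05
```

It stopped hard at z = 0.1314, against 0.1316 expected when seated. Next I'll relax the force, release and look.

Run:
```python
from plant import robot
from h import *
import pickle
c=(.5506,.0776)
robot.line_to([*c,.1318],vel=.02);o=robot.observe();print(o["tool_pos"].round(4),o["ft_force"].round(1))
robot.set_gripper(.045);robot.line_to([*c,.25],vel=.15)
robot.line_to([.47,.07,.27],vel=.2);robot.pause(.2)
W=robot.get_calibration("wrist");im=robot.grab_frame("wrist");s=robot.grab_frame("side")
pickle.dump(W,open("v3.pkl","wb"));cv2.imwrite("pics/v3.png",cv2.resize(im,(800,600),interpolation=cv2.INTER_CUBIC))
a=robot.grab_frame("scene");cv2.imwrite("pics/f3.png",np.hstack([cv2.resize(x,(400,450),interpolation=cv2.INTER_CUBIC) for x in(s[175:310,180:300],a[195:330,185:305])]))
o=robot.observe();print(o["tool_pos"],o["time"])
```

```text
[0.5508 0.0776 0.1317] [0.3 1.  0. ]
[0.47027024 0.07000959 0.26959905] 17.6083
```

View pics/v3.png

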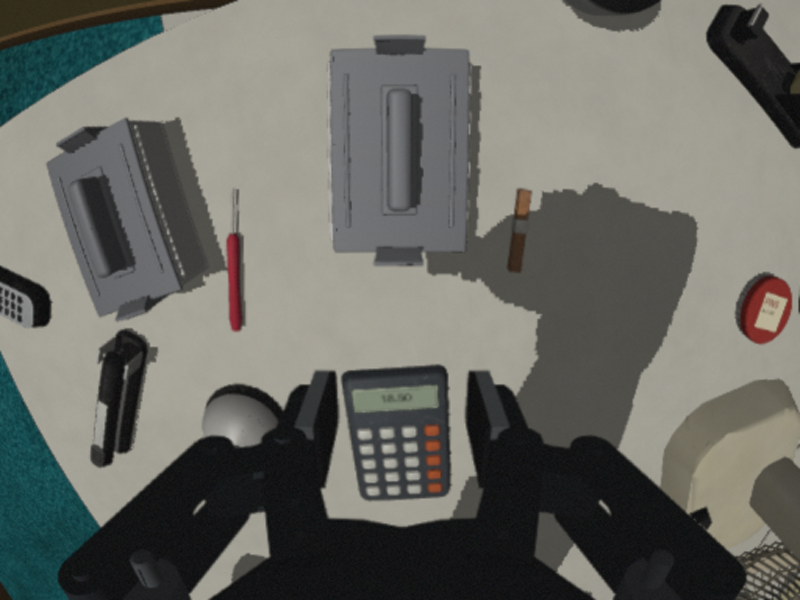

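View pics/f3.png

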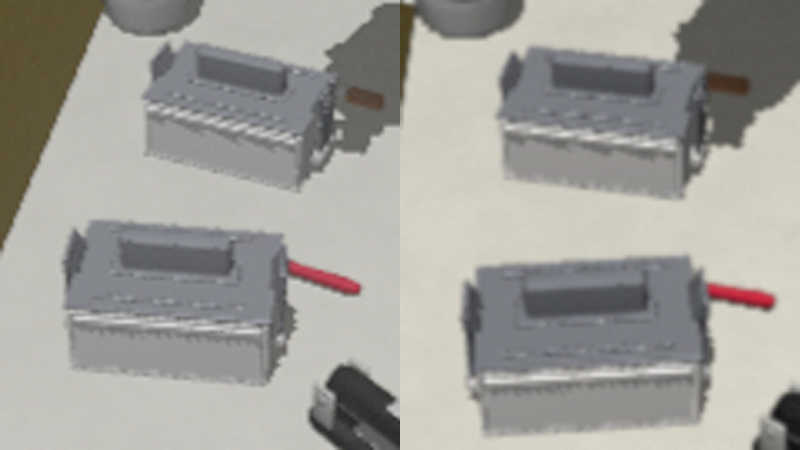

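The wrist view shows the lid square on the tub, with plate corners at (330,49), (471,48), (468,250) and (333,252). Side and scene views show it flat, like the closed tub. I'll check both catches and the fit numerically and with a crop.

Run:
```python
from fit import *
W=pickle.load(open("v3.pkl","rb"))
o=[(330,49),(471,48),(468,250),(333,252)]
x,r=fit([(W,o)],.128,.084,[.55,.077,.054,.07],None);print(x.round(4),np.degrees(x[3]),r.round(1))
x,r=fit([(W,o)],.128,.084,[.55,.077,.054,.07],.054);print(x.round(4),np.degrees(x[3]),r.round(1))
def w(B):
    c,s=np.cos(x[3]),np.sin(x[3]);B=np.array(B);return np.c_[B[:,:2]@np.array([[c,s],[-s,c]])+x[:2],B[:,2]]
im=cv2.imread("pics/v3.png");out=[]
for sg,(a,b,c,d) in((1,(25,85,350,450)),(-1,(225,285,350,450))):
    cr=cv2.resize(im[a:b,c:d],(700,420),interpolation=cv2.INTER_CUBIC)[:, :]
    for off,col,n in((0,(0,255,0),"home"),(.0045,(0,0,255),"out")):
        p=proj(W,w([(sg*(.060+off),y,.056) for y in(.015,-.015)]))/k;t=proj(W,w([(sg*(.066+off),y,.068) for y in(.015,-.015)]))/k
        print(sg,n,"inner",p.round(1).tolist(),"top",t.round(1).tolist())
        for q in (*p,*t): cv2.circle(cr,tuple(int(v) for v in ((q-[c,a])*7)),5,col,2)
    out.append(cv2.resize(cr,(480,290)))
cv2.imwrite("pics/c3.png",np.vstack(out))
```

```text
[0.5506 0.0764 0.0545 0.0775] 4.439564235169387 [ 0.3 -0.5 -0.7 -0.2 -0.4  0.9  1.  -0.1]
[0.5507 0.0764 0.0365 0.0779] 4.464499406347031 [ 0.3 -0.4 -0.8 -0.1 -0.5  0.8  1.1 -0.2]
1 home inner [[374.9, 52.2], [425.3, 52.0]] top [[373.8, 38.4], [426.3, 38.2]]
1 out inner [[374.9, 45.2], [425.3, 45.0]] top [[373.7, 31.1], [426.3, 30.9]]
-1 home inner [[376.9, 245.8], [425.0, 245.6]] top [[376.0, 259.7], [425.9, 259.5]]
-1 out inner [[377.0, 252.8], [424.9, 252.6]] top [[376.2, 266.9], [425.8, 266.7]]
```

View pics/c3.png

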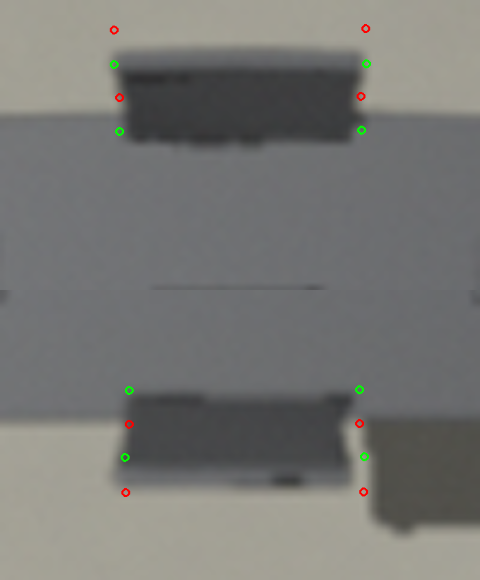

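Both hooks lie over the plate at the predicted home positions (green marks) and not at the leaned-out ones (red). The measured plate top is 54.5 mm, against 54 expected. I'll hand the job in.

Run:
```python
from plant import robot
print(robot.observe()["ft_force"].round(1),robot.observe()["time"]);robot.job_done()
```

```text
[-0.8 -1.1 -1. ] 17.6083
the job is handed in; nothing more can be done
```

The lid is on the open tub with both catches sprung back over it, and I handed the job in at 17.6 s of the 35 s allowed. The arm first rose clear of a desk fan standing between it and the work. It then gripped the lid by its bar, checked the alignment above the tub, and pressed straight down.

**Last checks after letting go:**
- **Height:** the plate top measured 54.5 mm above the counter, against 54 mm expected when snapped on. While pressing, the arm stopped hard at 131.4 mm, against about 131.6 mm expected for a seated lid.
- **Alignment:** the lid measured at (0.5506, 0.0764) m and 4.4°. The tub had measured (0.550, 0.076) m and 4.2° beforehand, so they agree within about 1 mm and 0.3°.
- **Catches:** in the wrist picture both hooks overlap the plate at their home positions.
- **Level:** I judged this from the corner fit and the side and scene pictures, not from a separate tilt measurement.
- **Bystanders:** I never went near the mug or the pin tin, and saw no sign that either had moved. I did not measure them again at the end.

**What disagreed:**
- **Close look at the tub:** the look above the tub put it 1–2 mm further to +y than the first fit. I aimed in between, and the plug went in with almost no side force.
- **Final press:** at 21 N down it also showed about 11 N sideways along x. That vanished once I eased off, before I let go.

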